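Seat the hinge pin, draw the sagging bolt and hold the bench gate ajar

TASK

The hinge pin of the small gate on the bottle guard has crept up: first press it straight down until its head sits fully home on the hinge fork. Then grip the bolt's upright knob, lift the sagging bolt so that its nose clears the keeper's bent-up lip while you pull it back towards the hinge, and swing the gate out of the guard, towards the robot, until its free edge stands about 8 cm open. Finish while still gripping the knob and holding the gate still and ajar against its closing spring; leave the bottles and the other things on the bench where they stand.

Things in the scene. Friction and masses are not known exactly. Their poses are not given: they have to be found in the camera images.
- guard: Fixed bottle guard: base plate 290 x 360 mm, fence about 125 mm high, two bottles inside. Origin on the bench under the gate line (x = 0). x points into the guard (away from the robot), y along the closed gate to the hinge (robot's left), z up. Along y, mm: hinge axis +125, bolt's pivot 0, gate's free edge -112, keeper's lip -130. The gate's top rail is 140 mm above the bench.
- fork_top (a point): Centre of the upper face of the hinge fork's upper leaf, 140 mm above the bench, on the vertical hinge axis: the pin head's underside rests here when fully home.
- pin_head (a point): Centre of the top of the hinge pin's head (steel disc 24 mm wide, 8 mm thick, on a 10 mm shank). It stands 26 to 38 mm above fork_top at the start, 8 mm above it when seated, so 148 mm above the bench. The hinge post beside it (towards +y, from 25 mm off the axis) is 140 mm high.
- hinge_pin (a joint): How far the pin has been pushed down, m: 0 to 0.012 at the start, 0.030 = head fully home (hard stop). Moves only vertically, stiff: about 5 N to push, stays where left.
- gate (a joint): Opening angle of the gate, rad: 0 closed (stop), grows as the free edge swings out to the guard's -x, up to 1.2. Vertical axis through point gate_hinge. A spring closes it: 0.21 N m at 0, growing by 0.6 N m per rad (about 2.5 N at the knob when ajar). Locked (but for about 0.03 rad of play) while the bolt's nose lies in the keeper.
- gate_hinge (a point): Point on the gate's vertical hinge axis, 140 mm above the bench (does not move).
- gate_edge (a point): Free edge of the gate, 130 mm above the bench, 237 mm from the hinge axis; opened by 80 mm when joint gate is about 0.34.
- bolt_barrel (a joint): Tilt of the barrel bolt about its one remaining screw, a crosswise pivot on the gate's top rail, 160 mm above the bench, 125 mm from the hinge axis. -0.10 rad = sagged (start, lower stop; it falls back when let go), 0 = level, +0.14 upper stop. Positive raises nose and knob.
- bolt (a joint): How far the bolt is drawn along its own axis towards the hinge, m: 0 shot into the keeper (start 0 to 0.002), 0.050 fully drawn (stop). About 1.5 N of friction, stays where left. While sagged, the nose catches behind the lip after about 5 mm; lifted, it passes over and is free of the keeper when drawn 0.027 or more.
- bolt_knob: Steel knob of the bolt: upright cylinder 20 mm wide, 28 mm tall, on a thin stem fixed to the 10 mm rod, 85 mm from the pivot when shot. Origin on the rod's axis below it, knob from 20 to 48 mm above that. z up the knob, y along the rod to the hinge, x across the rod. Free on both sides across the rod.
- knob_grip (a point): Middle of the knob, 34 mm above the rod's axis; grip it here from above, fingers closing across the rod (guard's x) so that it can tilt between the pads. It must rise 7 mm or more for the nose to clear the lip (12 mm is comfortable); it can rise about 20 mm at the start, about 14 mm once drawn by 40 mm.
- nose (a point): Centre of the bolt's nose, a square steel head on the rod's far end, 20 mm wide (across), 13 mm long (along the rod), 22 mm high, hanging lower than the rod: its underside is 11 mm below this point.
- lip_top (a point): Middle of the upper edge of the keeper's bent-up lip, 140 mm above the bench, 3 mm thick, 32 mm wide across the rod, on the fixed latch post. The sagging nose hangs behind it, its underside about 10 mm below this edge. Two upright cheeks, 177 mm above the bench, flank the nose.
- bottle_a: Amber glass bottle, 64 mm wide, 135 mm tall, inside the guard towards the hinge side; origin under its centre. Bystander: leave it.
- bottle_b: Clear glass bottle, same size, inside the guard towards the latch side; origin under its centre. Bystander: leave it.
- beaker: Open glass cup, 60 mm wide, 75 mm tall, in front of the guard's latch end; origin under its centre. Bystander: leave it.
- jar: Small amber jar with white lid, 44 mm wide, 55 mm tall, in front of the guard's hinge end; origin under its centre. Bystander: leave it.
- wrench: Open-ended steel wrench, 150 mm long, lying flat on the bench in front of the guard; origin under its middle, x along it. Bystander: leave it.
- tray: Shallow open white tray, 90 x 120 x 30 mm, beside the guard on the latch side; origin under its centre. Bystander: leave it.
- vial_block: Grey block 70 x 100 x 35 mm with nine small capped vials, 53 mm tall over all, beside the guard on the hinge side; origin under its centre. Bystander: leave it.

How it is judged:
On the way, in this order (a step that is already met when the one before it is completed fails the run):
1. the hinge pin's head is fully home (pushed to within 2 mm of its stop) while the bolt is still shot (value of joint hinge_pin above 0.028 m and value of joint bolt below 0.02 m), for 0.2 s.
2. the bolt is lifted over the lip and drawn clear of the keeper, at least 25 mm (value of joint bolt above 0.025 m), for 0.2 s.
At the end, for the whole second after the job is handed in: Pin home within 2 mm; bolt drawn more than 20 mm; gate held still, open by 0.22 to 0.48 rad (free edge about 5 to 11 cm open); the fingers still gripping the knob with more than 2 N. The spring would otherwise shut the gate (value of joint hinge_pin above 0.028 m and value of joint bolt above 0.02 m and value of joint gate between 0.22 and 0.48 rad and velocity of joint gate between -0.1 and 0.1 rad/s and contact force between bolt_knob and the fingers above 2 N); the arm keeps its last pose, push and grip.
It fails at once if a bystander is shoved more than 25 mm or tipped over (distance of any of bottle_a, bottle_b, beaker, jar, wrench, tray, vial_block from where it was at the start of the episode above 0.025 m or angle between any of bottle_a, bottle_b, beaker, jar, wrench, tray, vial_block's own z axis and vertical above 0.5 rad).
It also fails if it takes over 42 s, if anything falls off the work surface, if the arm or the gripper's body presses on something with over 40 N, if the wrist force passes 120 N, or if a joint passes its speed limit or range.

ROBOT

A 7-joint arm with a two-finger parallel gripper is mounted at the origin on the work surface. World frame = base frame: x ahead of the robot, y to its left, z up, the work surface at z = 0. Lengths are in m, angles in rad, forces in N, time in s.
With the tool pointing down it reaches from about 0.425 to 0.875 m from the base axis. Payload 4.7 kg.
Tool frame: the origin (TCP) lies midway between the tips of the shut fingers; the grasp point (between the pads) lies 19 mm behind it; z points along the fingers, y is the line along which they close (so a half turn about z gives the same grasp; the last joint's range is limited). The gripper opens to 87 mm and grips with 3 to 60 N. Pads are 19 mm wide; open, the fingers measure 117 mm over their backs; the gripper's body (75 mm by 190 mm) begins 51 mm behind the grasp point.
Start: joints at [-1.098, 0.321, -0.07, 1.45, 0.023, 1.371, -0.057], TCP at [0.288, 0.583, 0.223] pointing down, gripper open.
Joint ranges: [-2.86, 2.86], [-0.3, 2.09], [-1.38, 1.24], [0.06, 2.45], [-1.56, 4.7], [0.09, 2.05], [-2.69, 2.69]. Speed limits (rad/s): [2.57, 2.57, 3.14, 3.14, 3.14, 3.14, 3.14].

INTERFACE

Orientations are given as a rotation vector (axis times angle).
In Python, from bench import ctrl gives the robot as it stands. The module is installed in compiled form; this text tells all that it offers.
- The arm moves only by the shell command python3 -m handwheel 'ROWS' [FORCE]. ROWS is JSON, a list of rows, each a list of 7 numbers: the finger opening in m, from 0 to 0.087, then the shift along the tool's x, y, z in m, then the turn, a rotation vector about the tool's x, y, z in degrees. A call has 1 to 12 rows; each row shifts and turns the commanded pose from where the row before left it, along the tool's axes as they then stand; what a row does not reach is not made up. A row lasts 1/8 s, in which the tool goes at most 62.5 mm and 10.7 degrees, less where a joint would pass 70% of its speed; a pose out of reach is approached as far as the arm can. A call is refused whole if a number of a shift passes 0.0625 or a number of a turn 10.7, either way. A call with a gripper value outside its range is refused whole. The fingers move at their own pace and stop on an object; FORCE is the grip in N (left out, the last holds). Time passes only in rows, so rows that do not move let the fingers close. It gives the time, the measured TCP pose, the force, the opening and the grip force at its end, in the units of the state.
- ctrl.get_state(): the state, without advancing time (a new reading comes with each control period).
- ctrl.get_image(name): name is "scene" or "side" or "wrist"; returns (picture, depth): 384x512x3 uint8, blue, green, red; 384x512 float32, m along the optical axis (not along the pixel's ray), 0 where there is no reading.
- ctrl.camera_info(name): a dict with "intrinsics" (3x3 intrinsics, pixels), "D" ([k1, k2, p1, p2, k3] as OpenCV has them; the pictures are not rectified), "R" (3x3) and "t" (3): a world point X has camera coordinates R X + t. Camera axes: x right, y down, z forward; pixel columns grow to the right and rows downward; lengths in m; the calibration is good to about 2 mm. A picture is of the moment at which its call begins: read the wrist's pose just before it. camera_info takes no time and is no camera call; for the wrist camera it gives the pose at the moment of the call.
- ctrl.close_job(): hands the job in; it is judged then, once.
The state is a dict: "time": time; "joint_positions": joint angles; "qd": joint speeds; "joint_torque": joint torques, N m; "position": TCP position; "tool_rot": TCP orientation; "ft_force": force on the tool from outside, world axes, zero at the start; "torque": the same for the moment, N m; "grip_width": opening from 0.0 (shut) to 1.0 (fully open); "grip_force": force on a finger pad.
Only numpy, scipy, OpenCV 4.12 (cv2) and the standard library are available. Lean on these libraries where they do the work, as an engineer would, in place of code of your own. Each camera call takes 0.05 s, during which the arm holds its last target. There are 200 camera calls.

## Working session

There is one attempt and no reset: what is moved stays moved. The work goes in short steps, Python scripts to look and compute and a shell command to move; the robot and the scene stay as the last step left them, time stands still between calls to the robot, and variables do not carry over. Pictures are saved under pics/ and viewed, at most 10 in all, crops included, and the job is handed in when it is done.

```bash
mkdir -p pics
cat > h.py <<'E'
import numpy as np, cv2
from bench import ctrl
from scipy.spatial.transform import Rotation as Ro
def grab(n,f=None):
    i=ctrl.camera_info(n); im,d=ctrl.get_image(n)
    np.savez('/tmp/%s.npz'%(f or n),im=im,d=d,K=i['intrinsics'],D=i['D'],R=i['R'],t=i['t'])
    cv2.imwrite('pics/%s.png'%(f or n),im)
def load(f): return np.load('/tmp/%s.npz'%f)
def ray(c,u,v):
    p=cv2.undistortPoints(np.array([[[u,v]]],float),c['K'],c['D'])[0,0]
    d=c['R'].T@np.array([p[0],p[1],1]); return -c['R'].T@c['t'],d
def dep(c,u,v,r=1):
    o,d=ray(c,u,v); z=c['d'][int(v)-r:int(v)+r+1,int(u)-r:int(u)+r+1]; z=z[z>0]
    return o+d*np.median(z)
def tri(*obs):
    A=np.zeros((3,3));b=np.zeros(3);L=[]
    for c,u,v in obs:
        o,d=ray(c,u,v);d=d/np.linalg.norm(d);P=np.eye(3)-np.outer(d,d);A+=P;b+=P@o;L.append((o,P))
    x=np.linalg.solve(A,b); return x,[np.linalg.norm(P@(x-o)) for o,P in L]
def proj(c,X):
    return cv2.projectPoints(np.array([X],float),cv2.Rodrigues(c['R'])[0],c['t'],c['K'],c['D'])[0].ravel()
def st():
    s=ctrl.get_state(); print({k:np.round(s[k],3).tolist() for k in ('time','position','tool_rot','ft_force','grip_width','grip_force')}); print(np.round(Ro.from_rotvec(s['tool_rot']).as_matrix(),3).tolist()); return s
E
python3 - <<'E'
from h import *
st()
for n in('scene','side','wrist'):grab(n)
E
```

```text
{'time': 0.0, 'position': [0.288, 0.582, 0.221], 'tool_rot': [-0.714, -3.059, 0.003], 'ft_force': [-0.208, -0.745, 0.865], 'grip_width': 1.003, 'grip_force': 0.0}
[[-0.897, 0.443, -0.001], [0.443, 0.897, -0.002], [-0.0, -0.002, -1.0]]
```

View pics/scene.png

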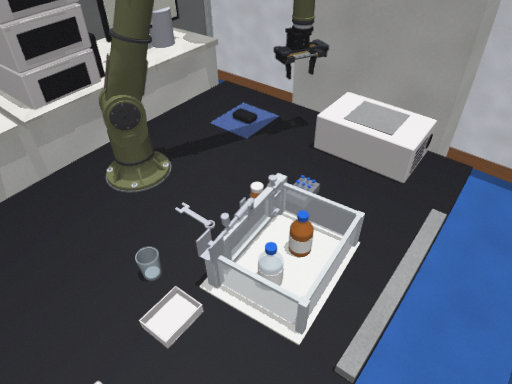

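View pics/side.png

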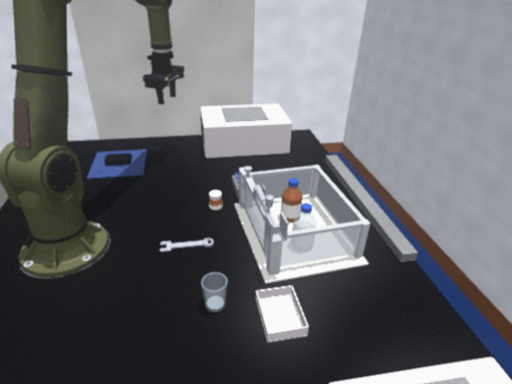

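The scene view shows the guard with the pin head near (272,180) and the knob near (225,218). In the side view the gate line runs from about (240,178) to (280,235). I'll enlarge both views.

Run:
```python
from h import *
a=load('scene')['im'][165:285,190:310]; b=load('side')['im'][160:280,215:335]
f=lambda x:cv2.resize(x,(400,400),interpolation=cv2.INTER_CUBIC)
f2=cv2.hconcat([f(a),f(b)])
cv2.imwrite('pics/crop1.png',f2)
```

```text
(no output)
```

View pics/crop1.png

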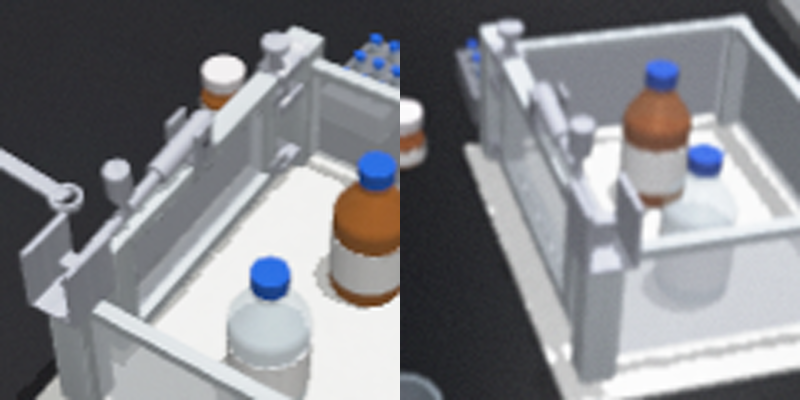

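The enlarged crop shows the pin head top at about scene (272.2,176.4) and side (247.7,167.5). The knob top is at about scene (224.8,214.7) and side (269.3,196.4).

Run:
```python
from h import *
s=load('scene');d=load('side')
P,e=tri((s,272.2,176.4),(d,247.7,167.5));print('pin',P,e,dep(s,272,177),dep(d,247.7,168))
K,e=tri((s,224.8,214.7),(d,269.3,196.4));print('knobtop',K,e,dep(s,225,215),dep(d,269.3,197))
v=(P-K)[:2];print(np.linalg.norm(v),np.degrees(np.arctan2(v[1],v[0])))
st()
for n,c in(('s',s),('d',d)):print(n,-c['R'].T@c['t'])
```

```text
pin [0.52505093 0.08702525 0.16760319] [np.float64(0.0009740896499531432), np.float64(0.0009740896499531211)] [0.52541121 0.0855984  0.16784611] [0.52491529 0.08353847 0.16679734]
knobtop [ 0.54303429 -0.12422619  0.19807821] [np.float64(0.0007257554067246822), np.float64(0.0007257554067246666)] [ 0.54345883 -0.12396522  0.19816935] [ 0.54291399 -0.12661834  0.19710373]
0.21201549816129397 94.86573032904522
{'time': 0.15, 'position': [0.288, 0.582, 0.222], 'tool_rot': [-0.714, -3.059, 0.002], 'ft_force': [-0.318, -1.065, 0.042], 'grip_width': 1.001, 'grip_force': 0.0}
[[-0.897, 0.443, -0.001], [0.443, 0.897, -0.001], [-0.0, -0.002, -1.0]]
s [ 0.98947248 -0.56188275  0.80860595]
d [ 0.35716545 -0.85931801  0.68554018]
```

```bash
python3 -m handwheel '[[0,0,0,0,0,0,9.8],[0,0,0,0,0,0,9.8],[0,0,0,0,0,0,9.8],[0,0,0,0,0,0,9.8],[0,0,0,0,0,0,9.8],[0,0,0,0,0,0,9.8]]' 20
python3 -m handwheel '[[0,-0.05,0.019,0,0,0,0],[0,-0.05,0.019,0,0,0,0],[0,-0.05,0.019,0,0,0,0],[0,-0.05,0.019,0,0,0,0],[0,-0.05,0.019,0,0,0,0],[0,-0.05,0.019,0,0,0,0],[0,-0.05,0.019,0,0,0,0],[0,-0.05,0.019,0,0,0,0],[0,-0.05,0.019,0,0,0,0],[0,-0.05,0.019,0,0,0,0],[0,0,0,0,0,0,0],[0,0,0,0,0,0,0]]'
python3 - <<'E'
from h import *
s=st();grab('wrist','w1');w=load('w1')
P=np.array([0.525,0.086,0.168]);K=np.array([.543,-.1242,.198])
print(proj(w,P),proj(w,K),-w['R'].T@w['t'])
R=Ro.from_rotvec(s['tool_rot']).as_matrix();print(R.T@(P-s['position']))
E
```

```text
time: 0.9
position: [0.2878, 0.5825, 0.2221]
tool_rot: [2.13, 2.308, -0.001]
ft_force: [-0.2, -0.2, -0.2]
grip_width: 0.4
grip_force: 0.0
time: 2.4
position: [0.5196, 0.1014, 0.2223]
tool_rot: [-2.124, -2.314, 0.0]
ft_force: [-0.4, 0.1, 0.0]
grip_width: 0.003
grip_force: 0.0
{'time': 2.4, 'position': [0.52, 0.101, 0.222], 'tool_rot': [-2.124, -2.314, 0.0], 'ft_force': [-0.439, 0.06, 0.011], 'grip_width': 0.003, 'grip_force': 0.0}
[[-0.086, 0.996, -0.001], [0.996, 0.086, 0.001], [0.001, -0.001, -1.0]]
[263.7530205  230.78170806] [262.5054694  451.56089653] [0.51279718 0.1797298  0.38359829]
[-0.01584681  0.00405166  0.05426782]
```

View pics/w1.png

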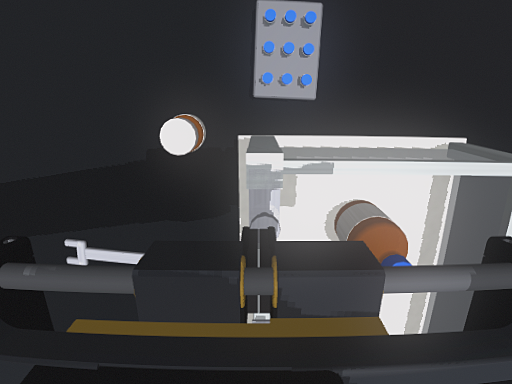

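The wrist view shows the pin head centred at about (264,226), next to the shut fingers. That agrees with the projected (264,231) to about 3 mm.

```bash
python3 -m handwheel '[[0,-0.014,0.004,0.02,0,0,0],[0,0,0,0.02,0,0,0],[0,0,0,0.01,0,0,0],[0,0,0,0,0,0,0]]'
python3 -m handwheel '[[0,0,0,0.006,0,0,0],[0,0,0,0.006,0,0,0],[0,0,0,0.006,0,0,0],[0,0,0,0,0,0,0]]'
```

```text
time: 2.95
position: [0.5245, 0.0884, 0.172]
tool_rot: [-2.121, -2.316, 0.002]
ft_force: [-0.4, 0.4, -0.2]
grip_width: 0.007
grip_force: 0.0
time: 3.45
position: [0.5255, 0.0876, 0.1544]
tool_rot: [2.123, 2.315, 0.001]
ft_force: [1.2, 0.8, 2.2]
grip_width: 0.003
grip_force: 0.9
```

```bash
python3 -m handwheel '[[0,0,0,0.004,0,0,0],[0,0,0,0.002,0,0,0],[0,0,0,0,0,0,0],[0,0,0,0,0,0,0]]'
python3 -m handwheel '[[0,0,0,0.002,0,0,0],[0,0,0,0.001,0,0,0],[0,0,0,0,0,0,0]]'
```

```text
time: 3.95
position: [0.5253, 0.0872, 0.1485]
tool_rot: [2.124, 2.314, 0.0]
ft_force: [0.0, 2.5, 1.8]
grip_width: 0.004
grip_force: 1.3
time: 4.32
position: [0.5254, 0.0872, 0.1483]
tool_rot: [-2.124, -2.314, -0.002]
ft_force: [-4.6, 0.6, 18.2]
grip_width: 0.006
grip_force: 9.4
```

The pin is home: a hard stop at 0.148 m with 18 N. Next I raise the tool, open the fingers and move towards the knob.

```bash
python3 -m handwheel '[[0,0,0,-0.03,0,0,0],[0.06,0,0,-0.03,0,0,0],[0.06,-0.03,0,-0.03,0,0,0],[0.06,-0.04,0,0,0,0,0],[0.06,-0.04,0,0,0,0,0],[0.06,-0.04,0,0,0,0,0],[0.06,0,0,0,0,0,0],[0.06,0,0,0,0,0,0]]'
python3 - <<'E'
from h import *
s=st();grab('wrist','w2');w=load('w2');grab('scene','s2');grab('side','d2')
P=np.array([0.525,0.086,0.148]);K=np.array([.543,-.1242,.198])
print(proj(w,P),proj(w,K),-w['R'].T@w['t'])
R=Ro.from_rotvec(s['tool_rot']).as_matrix();print(R.T@(K-s['position']))
E
```

```text
time: 5.32
position: [0.5373, -0.0618, 0.2347]
tool_rot: [-2.123, -2.313, 0.002]
ft_force: [0.5, 0.6, -0.4]
grip_width: 0.666
grip_force: 0.0
{'time': 5.325, 'position': [0.537, -0.062, 0.235], 'tool_rot': [-2.123, -2.313, 0.002], 'ft_force': [0.535, 0.577, -0.414], 'grip_width': 0.666, 'grip_force': 0.0}
[[-0.086, 0.996, -0.002], [0.996, 0.086, 0.0], [0.0, -0.002, -1.0]]
[259.40866805   4.59457459] [258.96852567 296.92461188] [0.53066512 0.01654593 0.3960056 ]
[-0.06262358  0.000431    0.03667144]
```

View pics/w2.png

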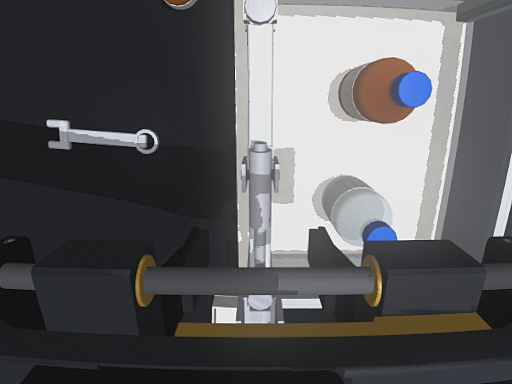

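In the wrist view the knob is at about (260,300) between the open fingers and the pin head is at (260,8). Both match the projections to within 3 px.

```bash
python3 -m handwheel '[[0.06,-0.031,0.0005,0,0,0,0],[0.06,-0.031,0.0005,0,0,0,0],[0.06,0,0,0,0,0,0],[0.06,0,0,0.025,0,0,0],[0.06,0,0,0.025,0,0,0],[0.06,0,0,0.019,0,0,0],[0.06,0,0,0,0,0,0]]'
python3 -m handwheel '[[0,0,0,0,0,0,0],[0,0,0,0,0,0,0],[0,0,0,0,0,0,0],[0,0,0,0,0,0,0],[0,0,0,0,0,0,0],[0,0,0,0,0,0,0]]' 25
```

```text
time: 6.35
position: [0.5434, -0.1225, 0.1651]
tool_rot: [-2.121, -2.314, 0.003]
ft_force: [0.7, -0.4, 0.6]
grip_width: 0.69
grip_force: 0.0
time: 7.1
position: [0.5441, -0.124, 0.1666]
tool_rot: [-2.124, -2.314, 0.0]
ft_force: [-0.4, -0.1, 1.6]
grip_width: 0.218
grip_force: 25.0
```

```bash
python3 -m handwheel '[[0,0,0,-0.004,0,0,0],[0,0,0,-0.004,0,0,0],[0,0,0,-0.004,0,0,0],[0,0,0,0,0,0,0],[0,0,0,0,0,0,0]]'
python3 -m handwheel '[[0,0.006,0,0,0,0,0],[0,0.006,0,0,0,0,0],[0,0.006,0,0,0,0,0],[0,0,0,0,0,0,0]]'
```

```text
time: 7.72
position: [0.5438, -0.1217, 0.1779]
tool_rot: [-2.12, -2.314, -0.001]
ft_force: [-2.1, 5.1, -5.6]
grip_width: 0.223
grip_force: 25.0
time: 8.22
position: [0.5426, -0.1051, 0.1784]
tool_rot: [-2.123, -2.315, -0.0]
ft_force: [-1.9, 0.6, -5.1]
grip_width: 0.222
grip_force: 25.0
```

```bash
python3 -m handwheel '[[0,0.006,0,0,0,0,0],[0,0.006,0,0,0,0,0],[0,0.006,0,0.001,0,0,0],[0,0.003,0,0.001,0,0,0],[0,0,0,0,0,0,0],[0,0,0,0,0,0,0]]'
python3 - <<'E'
from h import *
st()
for n in('scene','side'):grab(n,n+'3')
a=load('scene3')['im'][165:285,190:310]; b=load('side3')['im'][160:280,215:335]
f=lambda x:cv2.resize(x,(400,400),interpolation=cv2.INTER_CUBIC)
cv2.imwrite('pics/crop3.png',cv2.hconcat([f(a),f(b)]))
E
```

```text
time: 8.98
position: [0.5409, -0.084, 0.1764]
tool_rot: [-2.123, -2.314, -0.001]
ft_force: [-2.5, 1.9, -3.5]
grip_width: 0.221
grip_force: 25.0
{'time': 8.975, 'position': [0.541, -0.084, 0.176], 'tool_rot': [-2.123, -2.314, -0.001], 'ft_force': [-2.477, 1.865, -3.494], 'grip_width': 0.221, 'grip_force': 25.001}
[[-0.086, 0.996, -0.0], [0.996, 0.086, 0.001], [0.001, -0.0, -1.0]]
```

View pics/crop3.png

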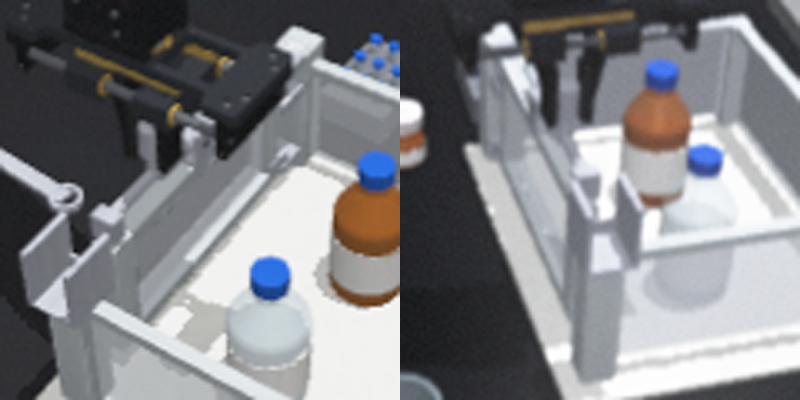

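The crop shows the nose clear of the keeper, at about scene (221,230), with the knob in the fingers and drawn about 34 mm. Now I swing the gate.

```bash
python3 -m handwheel '[[0,0.0002,-0.0073,0,0,0,2.44],[0,0.0002,-0.0073,0,0,0,2.44],[0,0.0002,-0.0073,0,0,0,2.44],[0,0,0,0,0,0,0]]'
python3 -m handwheel '[[0,0.0002,-0.0073,0,0,0,2.44],[0,0.0002,-0.0073,0,0,0,2.44],[0,0.0002,-0.0073,0,0,0,2.44],[0,0.0002,-0.0073,0,0,0,2.44],[0,0.0002,-0.0073,0,0,0,2.44],[0,0,0,0,0,0,0],[0,0,0,0,0,0,0],[0,0,0,0,0,0,0],[0,0,0,0,0,0,0]]'
python3 - <<'E'
from h import *
s=st();p=s['position'];v=p[:2]-np.array([.5253,.0868]);print(np.linalg.norm(v),np.arctan2(v[1],v[0])+np.pi/2-np.radians(4.9))
for n in('scene','side'):grab(n,n+'4')
a=load('scene4')['im'][145:295,170:320]; b=load('side4')['im'][150:300,195:345]
f=lambda x:cv2.resize(x,(400,400),interpolation=cv2.INTER_CUBIC)
cv2.imwrite('pics/crop4.png',cv2.hconcat([f(a),f(b)]))
E
```

```text
time: 9.57
position: [0.52, -0.0848, 0.177]
tool_rot: [2.266, 2.174, 0.004]
ft_force: [1.6, 1.4, -4.6]
grip_width: 0.221
grip_force: 25.0
time: 10.7
position: [0.4836, -0.0799, 0.1767]
tool_rot: [2.485, 1.921, 0.001]
ft_force: [2.6, -0.8, -3.0]
grip_width: 0.223
grip_force: 25.0
{'time': 10.7, 'position': [0.484, -0.08, 0.177], 'tool_rot': [2.485, 1.921, 0.001], 'ft_force': [2.611, -0.802, -3.035], 'grip_width': 0.223, 'grip_force': 25.001}
[[0.252, 0.968, 0.001], [0.968, -0.252, -0.0], [0.0, 0.001, -1.0]]
0.17180467432447985 -0.33055572992294047
```

View pics/crop4.png

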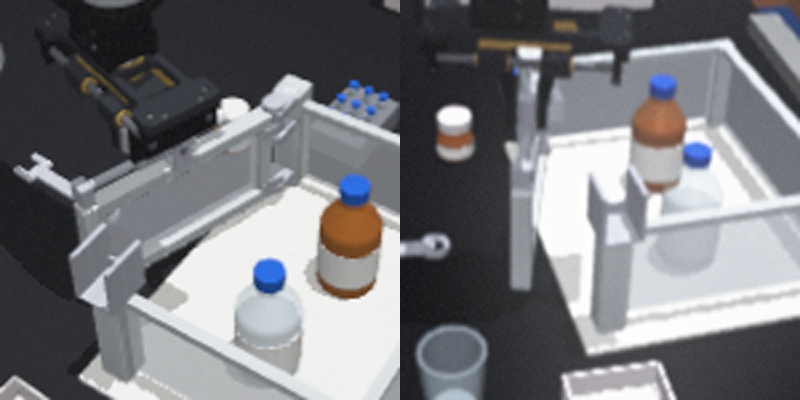

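The crop shows the gate swung out by about 0.33 rad, the pin head down and the bystanders where they were. The knob is still gripped at 25 N, so I'm handing in.

```bash
python3 -c "
from bench import ctrl
print(ctrl.close_job())"
```

```text
the job is handed in; nothing more can be done
None
```

The job is handed in, with no verdict returned: the pin is pressed home to its hard stop, the bolt is lifted over the lip and drawn about 34 mm, and the gate is held still at about 0.33 rad with the knob gripped at 25 N.

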